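# Feed a brass slug down the press chute to its stop

### The job

Take the solid round brass slug from among the blanks on the bench, set it flat in the wide upper end of the sloping chute that feeds the small press, and push it down until it meets the spring-backed stop in front of the gate. Press it home against the stop with about 10 N for about a second, at no time more than 15 N, then ease off and let go, so that it is left resting against the stop, flat in the chute. Leave the other things on the bench where they are.

Things in the scene. Friction and masses are not known exactly. Their poses are not given: they have to be found in the camera images.
- slug: The part: a solid plain brass cylinder, 44 mm diameter, 28 mm tall, about 0.36 kg (varies by a fifth), standing upright on the bench. Origin at the centre of its underside, z along its axis. It changes places with the collar and the block.
- trough: The aluminium chute: fixed, 18 degrees of slope, its place and heading differ each time. Origin: on the top of its floor, on the centre line at the open upper end, 104 mm above the bench; x runs downhill along the floor, y across, z square to the floor. Floor 250 mm long. Two side walls, 10 mm high above the floor, 6 mm thick; no wall at the upper end, open above.
- chute_seat (a point): Point on the chute floor's centre line 55 mm down from the upper end, the middle of the wide part: inner wall faces 60 mm apart from the upper end to 80 mm down. The slug set here stays where it is put (dry metal on metal) and has to be pushed all the way down, with 1 to 3 N.
- chute_throat (a point): Point on the chute floor's centre line 120 mm down from the upper end: here the walls, which taper in from 80 mm on, have come to 47 mm apart (inner faces), and stay so to the lower end.
- gate: Grey block fixed on the chute's lower end, 30 mm long, 56 wide, 32 high; origin at the centre of its underside, on the floor 235 mm down from the upper end; axes as the chute's. It carries the stop: a steel rod with a flat upright pad facing uphill, 30 mm wide, 2 to 27 mm above the floor. The pad gives on a spring: 3 N per mm, with a damper (0.15 N per mm/s), hard end at 7 mm (21 N).
- stop_zone (a point): Middle of the range in which the stop pad's face may stand, 178 mm down the chute and 14 mm above its floor. How far the rod sticks out is set by hand and not measured: the face is up to 13 mm uphill or downhill of this point, and must be found by feel or by eye. The slug's centre rests 22 mm uphill of the face.
- collar: Bystander: brass collar with a through hole, 44 mm outside, 24 mm bore, 28 mm tall, standing; origin at the centre of its underside.
- block: Bystander: square brass block 40 x 40 x 28 mm; origin at the centre of its underside.
- hammer: Bystander: small hammer lying on the bench.
- dish: Bystander: white ceramic dish, 72 mm wide, 22 mm high; origin under its centre.
- steel_block: Bystander: flat steel bench block 80 x 80 x 22 mm; origin under its centre.
- mandrel: Bystander: tapered steel ring mandrel, 270 mm long, lying on the far side of the bench.
- file: Bystander: slim hand tool with a wooden handle lying on the near side of the bench.

How it is judged:
By the outcome, as a careful person would: the job done as asked, in the order asked, and still so for the second after the job is handed in, with the robot touching nothing.
It also fails if it takes over 72 s, if anything falls off the work surface, if the arm or the gripper's body presses on something with over 40 N, if the wrist force passes 120 N, or if a joint passes its speed limit or range.

### The arm

A 6-joint arm with a two-finger parallel gripper is mounted at the origin on the work surface. World frame = base frame: x ahead of the robot, y to its left, z up, the work surface at z = 0. Lengths are in m, angles in degrees, forces in N, time in s.
With the tool pointing down it reaches from about 0.4 to 0.825 m from the base axis. Payload 7 kg.
Tool frame: the origin (TCP) lies at the very end of the fingers, on their centre line; the grasp point (between the pads) lies 19 mm behind it; z points along the fingers, y is the line along which they close (so a half turn about z gives the same grasp; the last joint's range is limited). The gripper opens to 88 mm and grips with 3 to 60 N. Pads are 19 mm wide; open, the fingers measure 130 mm over their backs; the gripper's body (78 mm by 193 mm) begins 47 mm behind the grasp point.
Start: joints at [-50.586, 20.546, 0.682, 0, -70.136, -16.507], TCP at [0.263, -0.622, 0.227] pointing down, gripper open.
Joint ranges: [-176.03, 176.03], [-82.01, 121.73], [-58.28, 71.71], [-173.87, 95.51], [-174.79, -0.11], [-173.66, 173.66]. Speed limits (degrees/s): [136.94, 136.94, 172.46, 180, 180, 180].

### API

Orientations are given as [roll, pitch, yaw] about the fixed x, y, z axes, in that order (R = Rz(yaw) Ry(pitch) Rx(roll)).
In Python, from plant import get_state, capture, close_job, regions_of gives the robot as it stands.
- The arm moves only by the tool jog_arm, never from a script. Its argument "moves" is a list of rows, each a list of 3 entries, a list of its own where there are three numbers: the shift along the tool's x, y, z in cm, then the turn about the tool's z in degrees, then the finger opening in cm, from 0 to 8.76. A call has 1 to 12 rows; each row shifts and turns the commanded pose from where the row before left it, along the tool's axes as they then stand; what a row does not reach is not made up. A row lasts 1/8 s, in which the tool goes at most 62.5 mm and 10.7 degrees, less where a joint would pass 70% of its speed; a pose out of reach is approached as far as the arm can. A call is refused whole if a number of a shift passes 6.25 or a number of a turn 10.7, either way. A call with a gripper value outside its range is refused whole. The fingers move at their own pace and stop on an object; "newtons" is the grip in N (left out, the last holds). Time passes only in rows, so rows that do not move let the fingers close. It gives the time, the measured TCP pose, the force, the opening and the grip force at its end, in the units of the state.
- get_state(): the state, without advancing time (a new reading comes with each control period).
- capture(name): name is "side" or "top"; returns a dict with "pixels" (384x512x3 uint8, blue, green, red), "mtx" (3x3 intrinsics, pixels), "world_from_camera" (4x4, takes a point from camera to world coordinates). Camera axes: x right, y down, z forward; pixel columns grow to the right and rows downward; lengths in m; the calibration is good to about 2 mm. A picture is of the moment at which its call begins. There is no depth.
- close_job(): hands the job in; it is judged then, once.
Trained networks look in a picture, given as the dict that the camera call returned (one of the last four; its "shot" number tells which), for a name from the list of things; names that differ only in an ending like _2 or _b are one class to them, and where a whole thing is asked for, a point or a joint stands for the part that bears it (a point fixed in the world has none). Each returns a list of dicts, best first, with "confidence" (0 to 1); they miss things now and then, are a little off and sometimes report something else, mostly with a low value. They report only what shows in the picture. A call takes as long as a camera call.
- regions_of(picture, thing): "pixels" (384x512 bool, what is visible of it) and "pixel" ([column, row] in pixels, amid what is visible of it).
The state is a dict: "time_s": time; "joints": joint angles; "qd": joint speeds; "joint_torque": joint torques, N m; "tcp_pos": TCP position; "eef_rot": TCP orientation; "contact_force": force on the tool from outside, world axes, zero at the start; "moment": the same for the moment, N m; "gripper_width": finger opening in m; "gripper_force": force on a finger pad.
Only numpy, scipy, OpenCV 4.12 (cv2) and the standard library are available. Lean on these libraries where they do the work, as an engineer would, in place of code of your own. Each camera call takes 0.05 s, during which the arm holds its last target. There are 200 camera calls.

## Working session

There is one attempt and no reset: what is moved stays moved. The work goes in short steps, Python scripts to look and compute and a tool call to move; the robot and the scene stay as the last step left them, time stands still between calls to the robot, and variables do not carry over. Pictures are saved under pics/ and viewed, at most 10 in all, crops included, and the job is handed in when it is done.

Besides the shell and the picture viewer there is one more tool, called after "Request:" by a JSON object that holds its "name" and its "arguments". jog_arm: Moves the arm, as the interface text tells. Its arguments: {"type":"object","properties":{"moves":{"type":"array"},"newtons":{"type":"number"}},"required":["moves"]}

```bash
mkdir -p pics; ls; cat > h.py <<'E'
import numpy as np, cv2
from plant import *
def ray(p,px):
    M=p["world_from_camera"];d=M[:3,:3]@np.linalg.inv(p["mtx"])@np.array([px[0],px[1],1.]);return M[:3,3],d
def atz(p,px,z):
    o,d=ray(p,px);return o+d*(z-o[2])/d[2]
def proj(p,X):
    M=np.linalg.inv(np.asarray(p["world_from_camera"]));c=M[:3,:3]@X+M[:3,3];u=np.asarray(p["mtx"])@c;return u[:2]/u[2]
E
python3 - <<'E'
from h import *
np.set_printoptions(precision=4,suppress=True)
for n in("top","side"):
    p=capture(n);cv2.imwrite(f"pics/{n}0.png",p["pixels"]);print(n,np.array(p["world_from_camera"]),np.array(p["mtx"]))
    for t in("slug","collar","block","trough","gate"):
        for r in regions_of(p,t)[:3]:
            m=r["pixels"];ys,xs=np.nonzero(m);print(t,round(r["confidence"],2),r["pixel"],m.sum(),xs.min(),xs.max(),ys.min(),ys.max(),atz(p,r["pixel"],.028 if t not in("trough","gate") else .06)[:2])
            if t in("trough","gate"):
                c,_=cv2.findContours(m.astype(np.uint8),0,2);c=max(c,key=cv2.contourArea);print(cv2.boxPoints(cv2.minAreaRect(c)))
E
```

```text
pics
top [[-0.0187 -0.9956  0.0921  0.489 ]
 [-0.9996  0.0169 -0.0204 -0.0554]
 [ 0.0187 -0.0924 -0.9955  0.8523]
 [ 0.      0.      0.      1.    ]] [[385.5485   0.     252.0642]
 [  0.     385.5485 193.9097]
 [  0.       0.       1.    ]]
slug 0.63 [323.8, 245.2] 382 315 337 234 254 [ 0.4531 -0.223 ]
collar 0.89 [398.2, 225.6] 327 383 406 221 240 [ 0.4916 -0.3847]
collar 0.74 [186.9, 199.1] 4620 123 246 179 224 [0.5565 0.0672]
block 0.62 [339.3, 176.7] 373 328 352 169 191 [ 0.5995 -0.2619]
trough 0.95 [187.8, 201.1] 4565 124 246 179 224 [0.5497 0.0606]
[[122.5692 217.7539]
 [124.8    177.6   ]
 [246.5908 184.3662]
 [244.36   224.52  ]]
side [[-0.9994 -0.0296  0.0154  0.5217]
 [-0.032   0.7171 -0.6962  0.5764]
 [ 0.0096 -0.6963 -0.7176  0.7785]
 [ 0.      0.      0.      1.    ]] [[483.2601   0.     252.281 ]
 [  0.     483.2601 188.4153]
 [  0.       0.       1.    ]]
slug 0.64 [291.5, 167.6] 319 282 299 159 179 [ 0.4513 -0.2209]
collar 0.59 [277.9, 127.1] 253 270 286 119 136 [ 0.4813 -0.3652]
block 0.84 [226.7, 158.4] 337 219 240 146 167 [ 0.5997 -0.2455]
trough 0.76 [248.6, 238.4] 3689 220 271 193 324 [0.5399 0.0107]
[[214.3787 304.565 ]
 [228.9417 191.7021]
 [272.7288 197.3521]
 [258.1658 310.2149]]
```

View pics/top0.png

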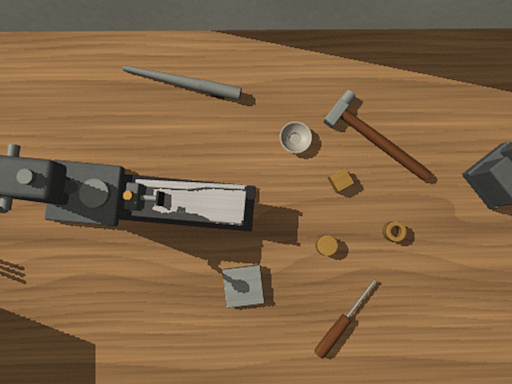

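View pics/side0.png

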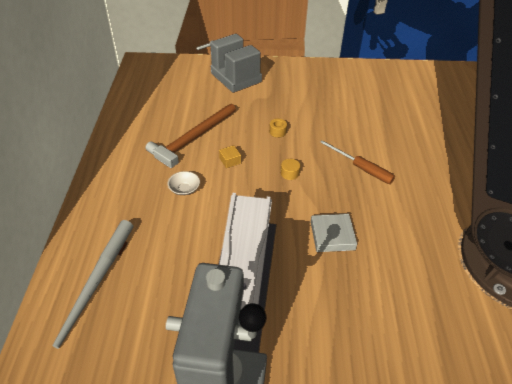

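```bash
python3 - <<'E'
import cv2
a=cv2.imread("pics/top0.png")[165:240,100:260];cv2.imwrite("pics/top0c.png",cv2.resize(a,None,fx=5,fy=5,interpolation=cv2.INTER_CUBIC))
a=cv2.imread("pics/side0.png")[180:340,200:300];cv2.imwrite("pics/side0c.png",cv2.resize(a,None,fx=3.7,fy=3.7,interpolation=cv2.INTER_CUBIC))
E
```

```text
(no output)
```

View pics/top0c.png

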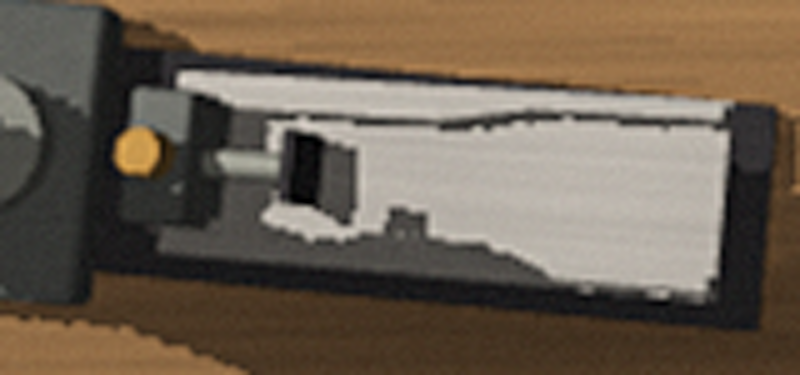

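View pics/side0c.png

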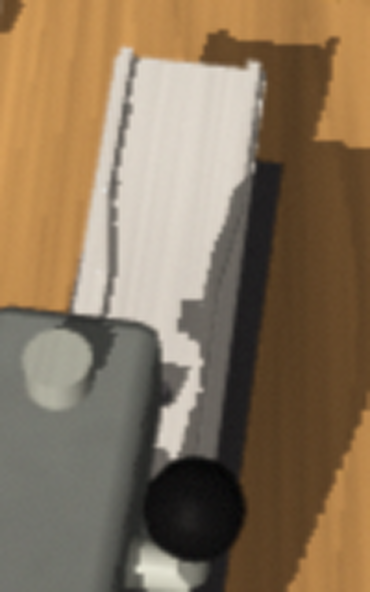

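```bash
python3 - <<'E'
from h import *
np.set_printoptions(precision=4,suppress=True)
t=capture("top");s=capture("side")
for p,L in((t,[(247,185.6),(243,225)]),(s,[(233.3,193),(270.5,197)])):
    a,b=[atz(p,q,.1135) for q in L];print(a,b,(a+b)/2,np.linalg.norm(a-b))
# outer upper edge direction: far end of wall top near s=240 in top
a=atz(t,(247,185.6),.1135); 
for q in[(136,179.2)]:
    for s_ in(.22,.24,.25): print(s_,atz(t,q,.1135-s_*np.sin(np.radians(18))),a)
# slug circle
for p in(t,s):
    r=regions_of(p,"slug")[0];m=r["pixels"];ys,xs=np.nonzero(m);print(xs.mean(),ys.mean(),atz(p,(xs.mean(),ys.mean()),.018))
E
```

```text
[ 0.5736 -0.0611  0.1135] [ 0.4981 -0.0521  0.1135] [ 0.5358 -0.0566  0.1135] 0.07610534401067098
[ 0.5716 -0.0552  0.1135] [ 0.5009 -0.0476  0.1135] [ 0.5363 -0.0514  0.1135] 0.07108073925262882
0.22 [0.5988 0.1709 0.0455] [ 0.5736 -0.0611  0.1135]
0.24 [0.5996 0.1726 0.0393] [ 0.5736 -0.0611  0.1135]
0.25 [0.6    0.1735 0.0362] [ 0.5736 -0.0611  0.1135]
326.09037900874637 244.46064139941691 [ 0.4541 -0.23    0.018 ]
96.26934613077384 276.54409118176363 [0.8201 0.0784 0.018 ]
```

```bash
cat >> h.py <<'E'
th=np.radians(18)
def chute(par):
    x,y,psi=par;d=np.array([np.sin(psi),np.cos(psi),0]);X=d*np.cos(th)-np.array([0,0,np.sin(th)]);Z=d*np.sin(th)+np.array([0,0,np.cos(th)]);Y=np.cross(Z,X)
    o=np.array([x,y,.104]);return lambda s,w,h:o+X*s+Y*w+Z*h
E
python3 - <<'E'
from h import *
from scipy.optimize import least_squares
np.set_printoptions(precision=4,suppress=True)
t=capture("top");s=capture("side")
# Y = left across = -x world ; w>0 -> smaller x
obs=[(t,(247,185.6),(0,-.036,.010)),(t,(243,225),(0,.036,.010)),(s,(233.3,193),(0,-.036,.010)),(s,(270.5,197),(0,.036,.010)),(s,(236.3,197),(0,-.030,0)),]
f=lambda q:np.concatenate([proj(p,chute(q)(*c))-np.array(x) for p,x,c in obs])
r=least_squares(f,[.5357,-.057,.11],loss='soft_l1');print(r.x,np.degrees(r.x[2]));print(r.fun.reshape(-1,2))
C=chute(r.x);np.save("par.npy",r.x)
for px,h in(((163.6,198.5),.002),((156.6,198.5),.027)):
    g=least_squares(lambda v:proj(t,C(v[0],v[1],h))-px,[.17,0]);print("pad",h,g.x)
print("seat",C(.055,0,0),"throat",C(.12,0,0),"stop",C(.178,0,0))
for w,h in((-.036,0),(.036,0),(-.036,.01)):print(w,proj(t,C(.12,w,h)),proj(t,C(.24,w,h)))
print(atz(t,(327,244.5),.028),atz(s,(290.5,165.5),.028))
print(get_state())
for p,n in((t,"t"),(s,"s")):
    im=cv2.resize(p["pixels"],None,fx=4,fy=4,interpolation=cv2.INTER_CUBIC)
    W=lambda s_:.03 if s_<=.08 else .0235
    for w in(-1,1):
        for h in(0,.01):
            pts=[proj(p,C(a,w*b,h)) for a,b in((0,.03),(.08,.03),(.12,.0235),(.25,.0235))]
            cv2.polylines(im,[np.int32((np.array(pts)+.5)*4)],False,(0,0,255) if h==0 else (0,255,0),1)
    im=im[640:960,400:1060] if n=="t" else im[740:1240,850:1150]
    cv2.imwrite(f"pics/ov{n}.png",im)
a=cv2.imread("pics/ovt.png");b=cv2.imread("pics/ovs.png");b=cv2.resize(b,None,fx=.55,fy=.55);
c=np.zeros((600,660,3),np.uint8);c[:320]=a;c[320:320+b.shape[0],:b.shape[1]]=b;cv2.imwrite("pics/ov.png",c)
E
```

```text
[ 0.536  -0.0566  0.0774] 4.437076126839124
[[-2.4561  0.8044]
 [-0.7357 -1.1991]
 [-0.2398 -0.4587]
 [ 0.3144 -1.1979]
 [ 0.1746 -1.9265]]
pad 0.002 [ 0.1779 -0.0076]
pad 0.027 [ 0.1792 -0.0052]
seat [ 0.5401 -0.0045  0.087 ] throat [0.5448 0.0572 0.0669] stop [0.5491 0.1121 0.049 ]
-0.036 [190.326  185.6719] [139.3234 184.4172]
0.036 [187.7108 220.9122] [136.4018 218.1192]
-0.036 [188.1328 185.044 ] [136.6298 183.8019]
[ 0.4544 -0.2299  0.028 ] [ 0.4534 -0.2278  0.028 ]
{'time_s': 0.9, 'joints': array([-50.5837,  20.5452,   0.682 ,  -0.001 , -70.136 , -16.5063]), 'qd': array([ 0.0225, -0.0039,  0.0889,  0.0847,  0.1057, -0.0282]), 'joint_torque': array([ -0.    , -58.2357,  29.3302,   7.0023,   0.0126,   0.    ]), 'tcp_pos': array([ 0.2627, -0.6217,  0.2266]), 'eef_rot': array([-179.9995,    0.0011, -157.0903]), 'contact_force': array([-0.0296, -0.0788,  0.1164]), 'moment': array([-0.03  ,  0.0878,  0.0048]), 'gripper_force': 0.0, 'gripper_width': 0.08789964404615003}
```

View pics/ov.png

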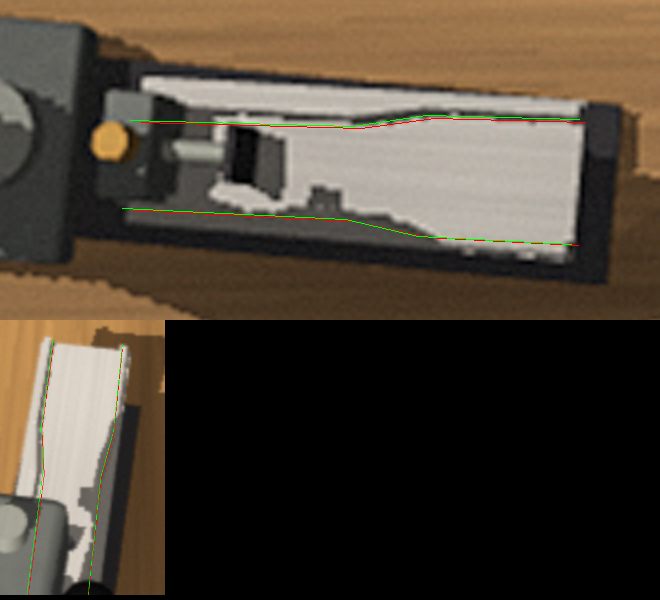

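```bash
python3 - <<'E'
from h import *
from scipy.optimize import least_squares
np.set_printoptions(precision=4,suppress=True)
t=capture("top");s=capture("side")
u=lambda x,y:(x/4-.5+100,y/4-.5+160)
obs=[(t,u(583,100),(0,-.036,.010)),(t,u(573,262),(0,.036,.010)),(s,(233.3,193),(0,-.036,.010)),(s,(270.5,197),(0,.036,.010)),
(t,u(580,121),(0,-.03,.006)),(t,u(433,116),(.08,-.03,.006)),(t,u(356,124),(.12,-.0235,.006)),(t,u(437,240),(.08,.03,.01))]
def f(q):
    C=chute(q[:3]);return np.concatenate([proj(p,C(*c))-np.array(x) for p,x,c in obs]+[proj(t,C(q[3],0,.002))-u(256,156),proj(t,C(q[3],0,.027))-u(228,153)])
r=least_squares(f,[.5357,-.057,.11,.178],loss='soft_l1',f_scale=.7);print(r.x,np.degrees(r.x[2]));print(f(r.x).reshape(-1,2))
np.save("par.npy",r.x[:3]);C=chute(r.x[:3])
print("seat",C(.055,0,0),C(.04,0,0),"throat",C(.12,0,0),"stop",C(.178,0,0))
for p,x in((t,(245.0,0)),):pass
E
```

```text
[ 0.5357 -0.0566  0.107   0.1788] 6.128186564976736
[[-0.1688  2.0585]
 [-1.0533 -1.1253]
 [-0.0416 -0.8453]
 [ 0.3751 -0.7776]
 [ 0.9375  0.1528]
 [-0.2714 -0.7363]
 [ 0.5348 -0.5825]
 [-5.0898 -1.8921]
 [-0.4015  1.3571]
 [ 0.2811  0.8553]]
seat [ 0.5413 -0.0046  0.087 ] [ 0.5398 -0.0188  0.0916] throat [0.5479 0.0569 0.0669] stop [0.5538 0.1117 0.049 ]
```

Request:
{"name": "jog_arm", "arguments": {"moves": [[[0,0,0],-10.2,8.7],[[0,0,0],-10.2,8.7],[[0,0,0],-10.2,8.7],[[0,0,0],-10.2,8.7],[[0,0,0],-10.2,8.7],[[0,0,0],-10.0,8.7],[[0,0,0],0,8.7]], "newtons": 20}}

```text
time_s: 1.88
tcp_pos: [0.2627, -0.6218, 0.2266]
eef_rot: [-180.0, -0.0, -96.2]
contact_force: [-0.2, 0.4, -0.2]
gripper_width: 0.087
gripper_force: 0.0
```

Request:
{"name": "jog_arm", "arguments": {"moves": [[[-4.1,-1.48,0],0,8.7],[[-4.1,-1.48,0],0,8.7],[[-4.1,-1.48,0],0,8.7],[[-4.1,-1.48,0],0,8.7],[[-4.1,-1.48,0],0,8.7],[[-4.1,-1.48,0],0,8.7],[[-4.1,-1.48,0],0,8.7],[[-4.1,-1.48,0],0,8.7],[[-4.1,-1.48,0],0,8.7],[[-4.1,-1.48,0],0,8.7],[[0,0,0],0,8.7]]}}

```text
time_s: 3.25
tcp_pos: [0.4545, -0.2278, 0.2269]
eef_rot: [-179.9, 0.0, -96.2]
contact_force: [-0.3, -0.4, 0.7]
gripper_width: 0.0869
gripper_force: 0.0
```

```bash
python3 - <<'E'
from h import *
for n in("top","side"):
    p=capture(n)
    for r in regions_of(p,"slug")[:2]:
        ys,xs=np.nonzero(r["pixels"]);print(n,r["confidence"],r["pixel"],xs.min(),xs.max(),ys.min(),ys.max(),len(xs),atz(p,(xs.mean(),ys.mean()),.02))
print(get_state()["tcp_pos"])
E
```

```text
side 0.7 [292.4, 168.7] 281 299 159 179 354 [ 0.45406236 -0.22465872  0.02      ]
[ 0.45309655 -0.23027187  0.22657611]
```

Request:
{"name": "jog_arm", "arguments": {"moves": [[[-0.2,0,5],0,8.7],[[0,0,5],0,8.7],[[0,0,5],0,8.7],[[0,0,4],0,8.7],[[0,0,2.15],0,8.7],[[0,0,0],0,8.7],[[0,0,0],0,3.5],[[0,0,0],0,3.5],[[0,0,0],0,3.5],[[0,0,0],0,3.5],[[0,0,0],0,3.5],[[0,0,0],0,3.5]], "newtons": 20}}

```text
time_s: 4.95
tcp_pos: [0.4537, -0.2278, 0.0153]
eef_rot: [-180.0, -0.0, -96.1]
contact_force: [-1.5, 0.5, 3.5]
gripper_width: 0.0433
gripper_force: 20.0
```

Request:
{"name": "jog_arm", "arguments": {"moves": [[[0,0,-3],0,3.5],[[0,0,-5],0,3.5],[[0,0,-5],0,3.5],[[0,0,-5],0,3.5],[[-3.85,-1.05,0],0,3.5],[[-3.85,-1.05,0],0,3.5],[[-3.85,-1.05,0],0,3.5],[[-3.85,-1.05,0],0,3.5],[[-3.85,-1.05,0],0,3.5],[[-3.85,-1.05,0],0,3.5],[[0,0,0],0,3.5],[[0,0,0],0,3.5]]}}

```text
time_s: 6.45
tcp_pos: [0.54, -0.0048, 0.1942]
eef_rot: [179.9, -0.0, -96.1]
contact_force: [-0.4, -0.1, -3.8]
gripper_width: 0.0435
gripper_force: 20.0
```

```bash
python3 - <<'E'
from h import *
print(get_state()["tcp_pos"],get_state()["contact_force"],get_state()["gripper_width"])
p=capture("side");cv2.imwrite("pics/s1.png",cv2.resize(p["pixels"][120:340,150:370],None,fx=2.7,fy=2.7))
E
```

```text
[ 0.53996917 -0.00481278  0.19422638] [-0.3740786  -0.12710143 -3.77392328] 0.04346742724647076
```

View pics/s1.png

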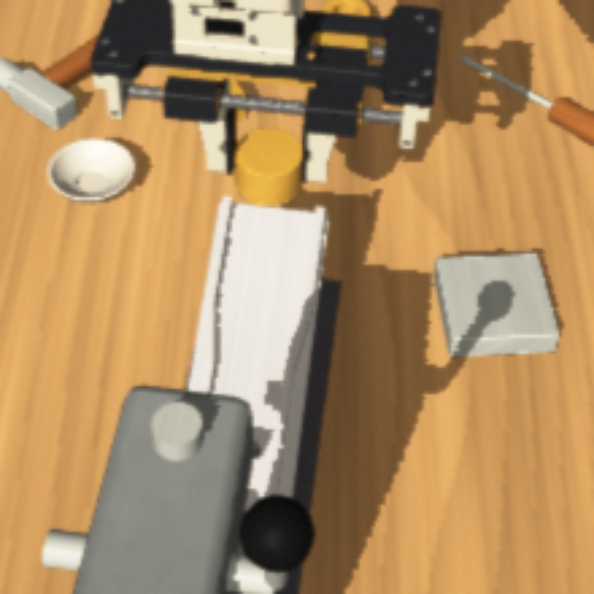

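Slug held at crop (268,165), lined up over the chute's upper end (275,207), so I lower it.

Request:
{"name": "jog_arm", "arguments": {"moves": [[[0,-0.1,3],0,3.5],[[0,0,3],0,3.5],[[0,0,1.6],0,3.5],[[0,0,0.2],0,3.5],[[0,0,0],0,3.5]]}}

```text
time_s: 7.12
tcp_pos: [0.5424, -0.005, 0.1179]
eef_rot: [-179.9, 0.0, -96.1]
contact_force: [0.0, 0.6, -4.5]
gripper_width: 0.0436
gripper_force: 20.0
```

Request:
{"name": "jog_arm", "arguments": {"moves": [[[0,0,0.15],0,3.5],[[0,0,0.15],0,3.5],[[0,0,0],0,3.5]], "newtons": 6}}

```text
time_s: 7.5
tcp_pos: [0.5418, -0.0048, 0.1142]
eef_rot: [-180.0, 0.0, -96.1]
contact_force: [-2.0, 0.4, -3.7]
gripper_width: 0.0437
gripper_force: 6.0
```

Request:
{"name": "jog_arm", "arguments": {"moves": [[[0,0,0.15],0,3.5],[[0,0,0.15],0,3.5],[[0,0,0],0,3.5]]}}

```text
time_s: 7.88
tcp_pos: [0.5418, -0.0049, 0.1109]
eef_rot: [180.0, -0.0, -96.1]
contact_force: [0.8, -0.7, -3.5]
gripper_width: 0.0438
gripper_force: 6.0
```

Expected contact at about z 0.109.

Request:
{"name": "jog_arm", "arguments": {"moves": [[[0,0,0.1],0,3.5],[[0,0,0.1],0,3.5],[[0,0,0],0,3.5]], "newtons": 5}}

```text
time_s: 8.25
tcp_pos: [0.5421, -0.0044, 0.1094]
eef_rot: [-180.0, 0.0, -96.1]
contact_force: [-1.9, 5.5, 1.1]
gripper_width: 0.0438
gripper_force: 5.0
```

Request:
{"name": "jog_arm", "arguments": {"moves": [[[0,0,0.1],0,3.5],[[0,0,0.1],0,3.5],[[0,0,0],0,3.5]], "newtons": 4}}

```text
time_s: 8.62
tcp_pos: [0.5428, -0.0043, 0.1076]
eef_rot: [-179.9, 0.1, -96.1]
contact_force: [0.2, 4.1, 0.5]
gripper_width: 0.0439
gripper_force: 4.0
```

Request:
{"name": "jog_arm", "arguments": {"moves": [[[0,0,0.1],0,3.5],[[0,0,0.1],0,3.5],[[0,0,0],0,3.5]]}}

```text
time_s: 9.0
tcp_pos: [0.5429, -0.0043, 0.1055]
eef_rot: [-179.9, 0.1, -96.1]
contact_force: [0.4, 4.9, 1.1]
gripper_width: 0.0439
gripper_force: 4.0
```

Request:
{"name": "jog_arm", "arguments": {"moves": [[[0,0,0.1],0,3.5],[[0,0,0.1],0,3.5],[[0,0,0],0,3.5]], "newtons": 3}}

```text
time_s: 9.38
tcp_pos: [0.5421, -0.005, 0.1032]
eef_rot: [-180.0, -0.0, -96.1]
contact_force: [1.5, 2.1, 1.7]
gripper_width: 0.0438
gripper_force: 3.0
```

```bash
python3 - <<'E'
from h import *
print(get_state()["tcp_pos"],get_state()["contact_force"],get_state()["gripper_width"])
p=capture("side");cv2.imwrite("pics/s2.png",cv2.resize(p["pixels"][150:290,180:320],None,fx=4,fy=4,interpolation=cv2.INTER_CUBIC))
E
```

```text
[ 0.5421069  -0.00498993  0.10323189] [1.45567653 2.12190199 1.65248733] 0.043803423023248224
```

View pics/s2.png

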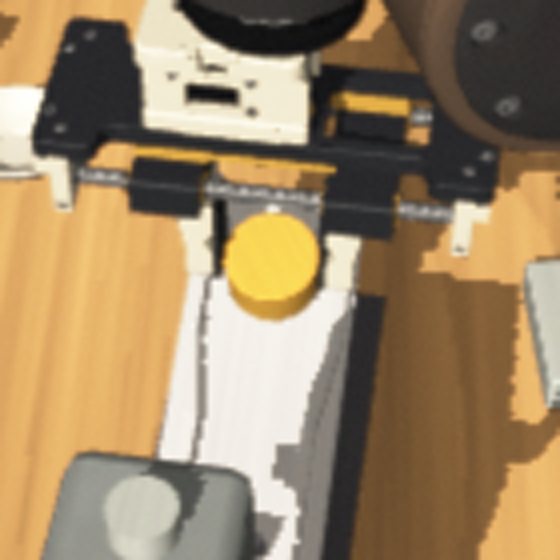

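The slug (crop 270,265) sits tilted with the chute floor, centred between the walls. Release, rise, and move uphill.

Request:
{"name": "jog_arm", "arguments": {"moves": [[[0,0,0],0,4.8],[[0,0,0],0,5.2],[[0,0,0],0,6],[[0,0,0],0,6],[[0,0,-2],0,6],[[0,0,-3],0,6],[[2.5,0,0],0,2],[[2.5,0,0],0,0],[[0,0,0],0,0],[[0,0,0],0,0],[[0,0,0],0,0],[[0,0,0],0,0]], "newtons": 20}}

```text
time_s: 10.92
tcp_pos: [0.5365, -0.0541, 0.153]
eef_rot: [180.0, -0.0, -96.1]
contact_force: [-0.1, -0.2, 0.2]
gripper_width: 0.0058
gripper_force: 0.0
```

```bash
python3 - <<'E'
from h import *
np.set_printoptions(precision=4,suppress=True)
from scipy.optimize import least_squares
C=chute(np.load("par.npy"))
s=get_state();print(s["tcp_pos"],s["contact_force"],s["gripper_width"])
p=capture("side")
for r in regions_of(p,"slug")[:2]:
    ys,xs=np.nonzero(r["pixels"]);c=(xs.mean(),ys.mean());print(r["confidence"],c,len(xs))
    print("s,w",least_squares(lambda v:proj(p,C(v[0],v[1],.018))-c,[.05,0]).x)
cv2.imwrite("pics/s3.png",cv2.resize(p["pixels"][150:290,180:320],None,fx=4,fy=4,interpolation=cv2.INTER_CUBIC))
E
```

```text
[ 0.5365 -0.0541  0.153 ] [-0.1257 -0.1559  0.2431] 0.005817804709328326
0.74 (np.float64(247.9733606557377), np.float64(216.30737704918033)) 488
s,w [ 0.0493 -0.0005]
```

View pics/s3.png

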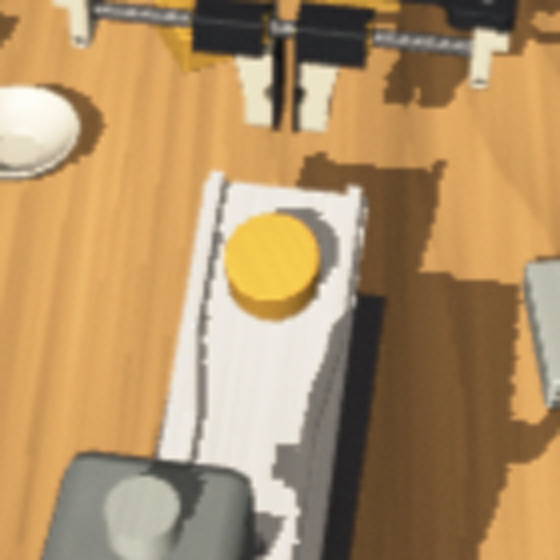

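Slug flat at crop (272,262), about 49 mm down and centred. Now behind it with closed fingers, tips just above wall height.

Request:
{"name": "jog_arm", "arguments": {"moves": [[[-0.4,0,2],0,0],[[-0.25,0,1.5],0,0],[[0,0,0.2],0,0],[[0,0,0],0,0]]}}

```text
time_s: 11.52
tcp_pos: [0.5373, -0.0482, 0.1162]
eef_rot: [180.0, -0.0, -96.1]
contact_force: [0.3, -0.5, -0.6]
gripper_width: 0.0007
gripper_force: 0.0
```

Request:
{"name": "jog_arm", "arguments": {"moves": [[[-0.38,0,0.124],0,0],[[-0.38,0,0.124],0,0],[[-0.285,0,0.093],0,0],[[-0.19,0,0.062],0,0],[[-0.19,0,0.062],0,0],[[-0.19,0,0.062],0,0],[[-0.19,0,0.062],0,0],[[-0.19,0,0.062],0,0],[[-0.19,0,0.062],0,0],[[0,0,0],0,0]]}}

```text
time_s: 12.78
tcp_pos: [0.5395, -0.0262, 0.1089]
eef_rot: [-180.0, 0.0, -96.1]
contact_force: [-0.1, -0.3, 1.6]
gripper_width: 0.0005
gripper_force: 0.4
```

```bash
cat > q.py <<'E'
from h import *
from scipy.optimize import least_squares
np.set_printoptions(precision=4,suppress=True)
C=chute(np.load("par.npy"));o=C(0,0,0);R=np.array([C(1,0,0)-o,C(0,1,0)-o,C(0,0,1)-o])
s=get_state();print(s["time_s"],s["tcp_pos"],"tcp s,w,h",R@(s["tcp_pos"]-o),"F",R@s["contact_force"],s["gripper_width"])
for n in("side","top"):
    p=capture(n)
    for r in regions_of(p,"slug")[:1]:
        ys,xs=np.nonzero(r["pixels"]);c=(xs.mean(),ys.mean());print(n,r["confidence"],c,len(xs),"slug s,w",least_squares(lambda v:proj(p,C(v[0],v[1],.018))-c,[.05,0]).x)
E
python3 q.py
```

```text
12.775 [ 0.5395 -0.0262  0.1089] tcp s,w,h [ 0.0276 -0.0005  0.0141] F [-0.7938  0.0235  1.4553] 0.00048267693690622564
side 0.61 (np.float64(247.364), np.float64(221.36)) 500 slug s,w [ 0.0593 -0.0002]
```

Request:
{"name": "jog_arm", "arguments": {"moves": [[[-0.3,0,0.098],0,0],[[-0.3,0,0.098],0,0],[[-0.3,0,0.098],0,0],[[-0.3,0,0.098],0,0],[[-0.3,0,0.098],0,0],[[-0.3,0,0.098],0,0],[[-0.3,0,0.098],0,0],[[-0.3,0,0.098],0,0],[[-0.3,0,0.098],0,0],[[-0.3,0,0.098],0,0],[[-0.3,0,0.098],0,0],[[-0.3,0,0.098],0,0]]}}

```text
time_s: 14.48
tcp_pos: [0.5433, 0.0096, 0.0971]
eef_rot: [180.0, 0.0, -96.1]
contact_force: [-0.5, -1.8, 1.7]
gripper_width: 0.0006
gripper_force: 1.0
```

```bash
python3 q.py
```

```text
14.475 [0.5433 0.0096 0.0971] tcp s,w,h [ 0.0655 -0.0005  0.014 ] F [-2.2239  0.3248  1.0135] 0.0005930320091399067
side 0.96 (np.float64(244.11923076923077), np.float64(240.33076923076922)) 520 slug s,w [ 0.0964 -0.0009]
```

Request:
{"name": "jog_arm", "arguments": {"moves": [[[-0.26,0,0.085],0,0],[[-0.26,0,0.085],0,0],[[-0.26,0,0.085],0,0],[[-0.26,0,0.085],0,0],[[-0.26,0,0.085],0,0],[[-0.26,0,0.085],0,0]]}}

```text
time_s: 15.42
tcp_pos: [0.545, 0.0251, 0.092]
eef_rot: [180.0, -0.0, -96.1]
contact_force: [-0.5, -1.4, 1.2]
gripper_width: 0.0004
gripper_force: 0.7
```

Request:
{"name": "jog_arm", "arguments": {"moves": [[[-0.26,0,0.085],0,0],[[-0.26,0,0.085],0,0],[[-0.26,0,0.085],0,0],[[-0.26,0,0.085],0,0],[[-0.26,0,0.085],0,0],[[-0.26,0,0.085],0,0]]}}

```text
time_s: 16.18
tcp_pos: [0.5466, 0.0406, 0.0869]
eef_rot: [-180.0, 0.0, -96.1]
contact_force: [0.2, -1.3, 0.6]
gripper_width: 0.0004
gripper_force: 0.7
```

```bash
python3 q.py
```

```text
16.175 [0.5466 0.0406 0.0869] tcp s,w,h [ 0.0983 -0.0005  0.014 ] F [-1.3401 -0.3773  0.1734] 0.00040174623665989684
side 0.75 (np.float64(241.70717131474103), np.float64(257.1215139442231)) 502 slug s,w [ 0.128  -0.0006]
top 0.57 (np.float64(335.68815592203896), np.float64(331.2953523238381)) 667 slug s,w [-0.1883  0.2045]
```

Request:
{"name": "jog_arm", "arguments": {"moves": [[[-0.19,0,0.062],0,0],[[-0.19,0,0.062],0,0],[[-0.19,0,0.062],0,0],[[-0.19,0,0.062],0,0],[[-0.19,0,0.062],0,0],[[-0.19,0,0.062],0,0],[[0,0,0],0,0]]}}

```text
time_s: 17.25
tcp_pos: [0.5478, 0.052, 0.0832]
eef_rot: [-180.0, 0.0, -96.1]
contact_force: [-0.2, -0.1, -0.3]
gripper_width: 0.0002
gripper_force: 0.3
```

Request:
{"name": "jog_arm", "arguments": {"moves": [[[-0.095,0,0.031],0,0],[[-0.095,0,0.031],0,0],[[-0.095,0,0.031],0,0]]}}

```text
time_s: 17.62
tcp_pos: [0.5481, 0.0546, 0.0823]
eef_rot: [180.0, -0.0, -96.1]
contact_force: [0.2, -1.2, 0.3]
gripper_width: 0.0004
gripper_force: 0.8
```

```bash
python3 q.py
```

```text
17.625 [0.5481 0.0546 0.0823] tcp s,w,h [ 0.1131 -0.0005  0.0139] F [-1.2164 -0.3131 -0.1315] 0.0004260149146057458
side 0.62 (np.float64(241.79107981220656), np.float64(263.0680751173709)) 426 slug s,w [0.1388 0.0011]
```

Request:
{"name": "jog_arm", "arguments": {"moves": [[[-0.095,0,0.031],0,0],[[-0.095,0,0.031],0,0],[[-0.095,0,0.031],0,0]]}}

```text
time_s: 18.2
tcp_pos: [0.5484, 0.0575, 0.0814]
eef_rot: [180.0, -0.0, -96.1]
contact_force: [0.6, -2.3, 1.4]
gripper_width: 0.0004
gripper_force: 0.8
```

Request:
{"name": "jog_arm", "arguments": {"moves": [[[-0.095,0,0.031],0,0],[[-0.095,0,0.031],0,0],[[-0.095,0,0.031],0,0]]}}

```text
time_s: 18.58
tcp_pos: [0.5487, 0.0603, 0.0804]
eef_rot: [180.0, 0.0, -96.1]
contact_force: [0.4, -0.6, 1.1]
gripper_width: 0.0005
gripper_force: 0.8
```

Request:
{"name": "jog_arm", "arguments": {"moves": [[[-0.095,0,0.031],0,0],[[-0.095,0,0.031],0,0],[[-0.095,0,0.031],0,0]]}}

```text
time_s: 18.95
tcp_pos: [0.549, 0.0631, 0.0795]
eef_rot: [180.0, -0.0, -96.1]
contact_force: [-0.3, -0.4, 1.1]
gripper_width: 0.0005
gripper_force: 0.8
```

Request:
{"name": "jog_arm", "arguments": {"moves": [[[-0.095,0,0.031],0,0],[[-0.095,0,0.031],0,0],[[-0.095,0,0.031],0,0]]}}

```text
time_s: 19.32
tcp_pos: [0.5492, 0.0654, 0.0787]
eef_rot: [180.0, -0.0, -96.1]
contact_force: [0.3, -5.4, 4.2]
gripper_width: 0.0006
gripper_force: 3.3
```

Request:
{"name": "jog_arm", "arguments": {"moves": [[[0,0,0],0,0],[[0,0,0],0,0]]}}

```text
time_s: 19.58
tcp_pos: [0.5492, 0.0655, 0.0787]
eef_rot: [180.0, -0.0, -96.1]
contact_force: [-1.3, -5.1, 4.2]
gripper_width: 0.0006
gripper_force: 3.0
```

```bash
python3 - <<'E'
from h import *
C=chute(np.load("par.npy"));o=C(0,0,0);R=np.array([C(1,0,0)-o,C(0,1,0)-o,C(0,0,1)-o])
for i in range(4):
    s=get_state();print(R@(s["tcp_pos"]-o),R@s["contact_force"]);capture("top")
E
```

```text
[ 0.12462394 -0.00039541  0.01389459] [-6.2310916   0.72040573  2.39574527]
[ 0.12466334 -0.00038304  0.01390326] [-6.88763494 -0.19883796  2.58829819]
[ 0.12464881 -0.00039042  0.01391633] [-5.76862598 -0.54259981  1.1612216 ]
[ 0.12462633 -0.00039268  0.01389305] [-5.48851169  0.54175528  1.75944772]
```

Request:
{"name": "jog_arm", "arguments": {"moves": [[[-0.048,0,0.015],0,0],[[-0.048,0,0.015],0,0],[[-0.048,0,0.015],0,0],[[0,0,0],0,0],[[0,0,0],0,0]]}}

```text
time_s: 20.4
tcp_pos: [0.5493, 0.0664, 0.0784]
eef_rot: [180.0, -0.1, -96.1]
contact_force: [-1.5, -7.2, 5.7]
gripper_width: 0.0005
gripper_force: 4.3
```

```bash
python3 - <<'E'
from h import *
C=chute(np.load("par.npy"));o=C(0,0,0);R=np.array([C(1,0,0)-o,C(0,1,0)-o,C(0,0,1)-o])
for i in range(4):
    s=get_state();print(R@(s["tcp_pos"]-o),R@s["contact_force"]);capture("top")
E
```

```text
[ 0.12564205 -0.00034159  0.01388849] [-8.73218047  0.69286201  3.16525127]
[ 0.12565369 -0.00032541  0.01388615] [-8.35796996 -1.03167421  2.91101987]
[ 0.12565119 -0.00035191  0.01392807] [-8.82031368  0.70360058  2.57018551]
[ 0.12565328 -0.00034176  0.01390821] [-9.04103236 -0.28293851  1.93451328]
```

Request:
{"name": "jog_arm", "arguments": {"moves": [[[-0.04,0,0.013],0,0],[[-0.04,0,0.013],0,0],[[-0.03,0,0.01],0,0],[[0,0,0],0,0],[[0,0,0],0,0],[[0,0,0],0,0],[[0,0,0],0,0]]}}

```text
time_s: 21.48
tcp_pos: [0.5493, 0.0671, 0.0781]
eef_rot: [180.0, -0.1, -96.1]
contact_force: [-1.0, -9.2, 6.1]
gripper_width: 0.0007
gripper_force: 5.5
```

```bash
python3 - <<'E'
from h import *
C=chute(np.load("par.npy"));o=C(0,0,0);R=np.array([C(1,0,0)-o,C(0,1,0)-o,C(0,0,1)-o])
for i in range(4):
    s=get_state();print(R@(s["tcp_pos"]-o),R@s["contact_force"]);capture("top")
E
```

```text
[ 0.12635622 -0.00027132  0.01386437] [-10.71943989   0.03914799   2.91217039]
[ 0.1263854  -0.00028908  0.01389826] [-11.37934132   0.4169695    2.18602109]
[ 0.12635557 -0.0002933   0.01389409] [-11.25961242  -0.29000502   3.46154917]
[ 0.12637478 -0.00030916  0.01389491] [-11.81842905   0.19070836   3.86898261]
```

Request:
{"name": "jog_arm", "arguments": {"moves": [[[0,0,0],0,0],[[0,0,0],0,0],[[0,0,0],0,0],[[0.048,0,-0.015],0,0],[[0.048,0,-0.015],0,0],[[0.048,0,-0.015],0,0],[[0.048,0,-0.015],0,0],[[0.048,0,-0.015],0,0],[[0.048,0,-0.015],0,0],[[0.048,0,-0.015],0,0],[[0.048,0,-0.015],0,0],[[0.048,0,-0.015],0,0]]}}

```text
time_s: 23.18
tcp_pos: [0.5492, 0.0643, 0.0791]
eef_rot: [-180.0, 0.0, -96.1]
contact_force: [-0.0, 0.6, -0.5]
gripper_width: 0.0004
gripper_force: 0.0
```

Request:
{"name": "jog_arm", "arguments": {"moves": [[[0.048,0,-0.015],0,0],[[0.048,0,-0.015],0,0],[[0.048,0,-0.015],0,0],[[0.095,0,-0.031],0,0],[[0.19,0,-0.062],0,0],[[0.5,0,-0.16],0,0],[[1,0,-0.4],0,0],[[2,0,-1.5],0,0],[[1,0,-4],0,0],[[3,0,-4],0,0],[[4,0,-2],0,0],[[4,0,0],0,0]]}}

```text
time_s: 24.68
tcp_pos: [0.5328, -0.0964, 0.2046]
eef_rot: [-179.7, 0.1, -96.1]
contact_force: [0.3, -0.2, 0.0]
gripper_width: 0.0005
gripper_force: 0.0
```

```bash
python3 q.py; python3 - <<'E'
from h import *
a=capture("side")["pixels"][190:330,190:330];b=capture("top")["pixels"][165:240,100:260]
A=cv2.resize(a,(350,350),interpolation=cv2.INTER_CUBIC);B=cv2.resize(b,(448,210),interpolation=cv2.INTER_CUBIC)
c=np.zeros((350,798,3),np.uint8);c[:,:350]=A;c[:210,350:]=B;cv2.imwrite("pics/f.png",c)
E
```

```text
24.675 [ 0.5328 -0.0964  0.2046] tcp s,w,h [-0.069  -0.0013  0.0834] F [-0.1553 -0.2839 -0.0345] 0.0004820520994997712
side 0.85 (np.float64(243.07777777777778), np.float64(268.4222222222222)) 270 slug s,w [0.1481 0.0047]
```

View pics/f.png

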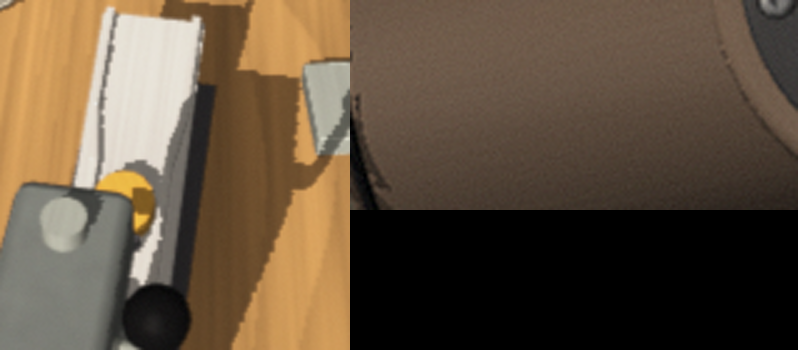

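The slug lies flat at crop (125,200), in the throat against the stop. The contact forces fit: the tool lost contact about 1 mm past the point where it first touched. I'm handing in.

```bash
python3 -c "
from plant import *
print(close_job())"
```

```text
the job is handed in; nothing more can be done
None
```

The job is handed in. The slug was pressed against the stop at about 10 N for about a second (11 N at the tool, none of the readings above 12 N), then eased off and let go. It lies flat in the chute against the stop, though the last look was from the side only, because the arm blocked the top camera.

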